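Draw in the gas-cell cradle with its turnbuckle

TASK

On the bench is a cradle whose two white saddles are joined by a turnbuckle. Turn the blue middle sleeve by pushing its red-tipped spokes, tops over towards the yellow edge of the base, until both saddles have drawn in and their red pointers stand inside the green bands on the base. Then let go, and do not shift the gas cell, jar or screwdriver lying around it.

Things in the scene. Friction and masses are not known exactly. Their poses are not given: they have to be found in the camera images.
- cradle: Aluminium base plate screwed to the bench, 130 (x) by 340 (y) by 12 mm high; its origin is the centre of its underside, on the bench. The turnbuckle's axis runs along its y, level, 72 mm above the bench, straight above the origin. Its +x long edge (away from the robot) is yellow. It never moves during the work.
- sleeve (a joint): Turn of the blue middle body, rad (0 to 11), right-handed about the cradle's +y: it grows as the upper spoke goes over towards the +x (yellow) edge. A full turn draws both saddles in 20 mm each at once; pointers are mid-band at 6.91 rad. It starts at 0.9 to 3.4. Friction of 0.2 N m holds it where it is left; pushing the saddles does not turn it; a spoke leaning over 40 degrees against a sideways push binds.
- sleeve_axis (a point): Middle of the sleeve, on its axis. Sleeve 26 mm across, 94 mm long along the cradle's y. At its middle four spokes 8 mm thick stand square to the axis, 90 degrees apart, ending in red balls 16 mm across whose far ends are 50 mm from the axis. A spoke points straight up when joint sleeve is 0 or any multiple of pi/2. The saddles stay over 60 mm from it.
- pointer_left (a point): Midline of the left (+y) saddle, at the level of the base's top. Its two red pointers, 3 mm wide, stick out over the base 35 to 60 mm either side of it along x. The saddle is a white block 56 by 22 mm (foot 72 by 36 mm) with a black V on top, 146 mm high; it slides along the cradle's y only and starts 11 to 19 mm outward of its band's middle.
- pointer_right (a point): The same for the right (-y) saddle, the mirror image.
- band_left (a point): Middle of the left green band: a strip 12 mm wide along the cradle's y, painted on both sides of the base's top, 93 mm from the middle of the base in +y. Axes as the cradle's.
- band_right (a point): The same at 93 mm in -y.
- gas_cell: Bystander: loose glass tube 44 mm across with two square steel flanges 54 mm, 170 mm long along its y, lying beyond the cradle on its +x side, 0.5 kg; origin under its middle, on the bench.
- jar: Bystander: loose amber jar, 48 mm across, 60 mm high, on the robot's side of the cradle near its left end; origin at the centre of its foot.
- screwdriver: Bystander: loose screwdriver 170 mm long lying on the robot's side of the cradle near its right end, lying along its own x.

How it is judged:
By the outcome, as a careful person would: the job done as asked, in the order asked, and still so for the second after the job is handed in, with the robot touching nothing.
It also fails if it takes over 42 s, if anything falls off the work surface, if the arm or the gripper's body presses on something with over 40 N, if the wrist force passes 120 N, or if a joint passes its speed limit or range.

ROBOT

A 7-joint arm with a two-finger parallel gripper is mounted at the origin on the work surface. World frame = base frame: x ahead of the robot, y to its left, z up, the work surface at z = 0. Lengths are in m, angles in rad, forces in N, time in s.
With the tool pointing down it reaches from about 0.4 to 0.85 m from the base axis. Payload 10.4 kg.
Tool frame: the origin (TCP) lies at the centre of the arm's flange, where the gripper is bolted on; the fingertips stand 173 mm ahead of it and the grasp point (between the pads) lies 155 mm ahead of it (manip.nose_length is the distance from the TCP to the fingertips, in m); z points along the fingers, x is the direction in which the jaws open and shut, and the axes are right-handed (so a half turn about z gives the same grasp; the last joint's range is limited). The gripper opens to 85 mm and grips with 20 to 120 N. Pads are 22 mm wide; open, the fingers measure 114 mm over their backs; the gripper's body (76 mm by 85 mm) begins 54 mm behind the grasp point. The pads swing forward as they close: fully open they stand 13 mm farther back than shut.
Start: joints at [1.23, 0.332, -0.065, 1.46, 0.022, 1.35, -0.088], TCP at [0.195, -0.594, 0.405] pointing down, gripper open.
Joint ranges: [-2.6, 2.6], [-0.5, 2.12], [-1.47, 1.34], [0.16, 2.42], [-1.27, 4.41], [0.06, 2.06], [-2.6, 2.6]. Speed limits (rad/s): [2.22, 2.22, 2.79, 2.79, 3.14, 3.14, 3.14].

INTERFACE

Orientations are given as a unit quaternion [x, y, z, w].
In Python, from workcell import status, cams, order, manip gives the robot as it stands.
- The arm moves only by the tool servo_tool, never from a script. Its argument "motion" is a list that holds one entry, the list of rows, each a list of 6 numbers: the shift along the tool's x, y, z in units of 50 mm (1.0 is 50 mm), then the turn, a rotation vector about the tool's x, y, z in units of 5 degrees (1.0 is 5 degrees). In form: [[[x, y, z, ax, ay, az], ...]]. A call has 1 to 12 rows; each row shifts and turns the pose as measured when the row begins, along the tool's axes as they then stand; what a row does not reach is not made up. A row lasts 1/10 s, in which the tool goes at most 50 mm and 8.59 degrees, less where a joint would pass 70% of its speed; a pose out of reach is approached as far as the arm can. A call is refused whole if a number of a shift passes 1 or a number of a turn 1, either way. A call with a gripper value outside its range is refused whole. "jaw" is the closure in counts, from 0 (fully open) to 255 (shut), set as the call begins (left out, the last holds). The fingers move at their own pace and stop on an object; "force" is the grip in N (left out, the last holds). Time passes only in rows, so rows that do not move let the fingers close. It gives the time, the measured TCP pose, the force and the opening at its end, in the units of the state.
- status.get_obs(): the state, without advancing time (a new reading comes with each control period).
- cams.camera(name): name is "scene" or "top" or "wrist"; returns a dict with "color" (400x640x3 uint8, red, green, blue), "vertical_fov" (degrees; the focal length in pixels is half the picture's height over the tangent of half this angle, whatever the lens; pixels are square), "cx", "cy" (the principal point, pixels), "extrinsics" (4x4, takes a point from camera to world coordinates). Camera axes: x right, y down, z forward; pixel columns grow to the right and rows downward; lengths in m; the calibration is good to about 2 mm. A picture is of the moment at which its call begins. There is no depth.
- order.hand_in(): hands the job in, once; it reports no verdict.
The state is a dict: "clock": time; "joint_pos": joint angles; "joint_velocities": joint speeds; "tau": joint torques, N m; "position": TCP position; "ee_rot": TCP orientation; "ft_force": force on the tool from outside, world axes, zero at the start; "torque": the same for the moment, N m; "grip_width": opening from 0.0 (shut) to 1.0 (fully open).
Only numpy, scipy, OpenCV 4.12 (cv2) and the standard library are available. Lean on these libraries where they do the work, as an engineer would, in place of code of your own. Each camera call takes 0.05 s, during which the arm holds its last target.

## Working session

There is one attempt and no reset: what is moved stays moved. The work goes in short steps, Python scripts to look and compute and a tool call to move; the robot and the scene stay as the last step left them, time stands still between calls to the robot, and variables do not carry over. Pictures are saved under pics/ and viewed, and the job is handed in when it is done.

Besides the shell and the picture viewer there is one more tool, called as name(argument=value, ...), one argument or row to a line, values as JSON. servo_tool: Moves the arm, as the interface text tells. Its arguments: {"type":"object","properties":{"motion":{"type":"array","items":{"type":"array","items":{"type":"array","items":{"type":"number"}}}},"jaw":{"type":"number"},"force":{"type":"number"}},"required":["motion"]}

```bash
mkdir -p pics; ls
python3 - <<'E'
from workcell import status,cams,order,manip
import cv2,numpy as np
o=status.get_obs()
for k,v in o.items(): print(k,np.round(v,4))
print(manip.nose_length)
for n in ["scene","top"]:
    c=cams.camera(n); cv2.imwrite(f"pics/{n}0.png",c["color"][:,:,::-1]); print(n,c["vertical_fov"],c["cx"],c["cy"],np.round(c["extrinsics"],4).tolist())
E
```

```text
pics
clock 0.0
joint_pos [ 1.2304  0.3329 -0.0647  1.4609  0.0216  1.3499 -0.0885]
joint_velocities [ 0.0004 -0.0013  0.0003  0.0001 -0.0021  0.0004 -0.0009]
tau [ 3.00000e-04 -6.25457e+01  4.95000e-02 -3.91606e+01  1.64000e-02
  1.00000e-02  0.00000e+00]
position [ 0.1953 -0.5936  0.4039]
ee_rot [ 8.101e-01 -5.863e-01 -6.000e-04 -4.000e-04]
ft_force [1.067  0.5936 0.5576]
torque [ 0.0184  0.0033 -0.0291]
grip_width 1.0007
0.1734
scene 45.63894007914768 327.63361854674736 197.8069101160692 [[-0.0506, 0.6859, -0.7259, 1.4487], [0.9987, 0.0406, -0.0312, 0.0805], [0.0081, -0.7265, -0.6871, 0.9255], [0.0, 0.0, 0.0, 1.0]]
top 46.79654140376561 323.973769038717 194.2688994054346 [[0.0378, -0.9786, 0.2022, 0.3195], [-0.9993, -0.0378, 0.0039, 0.034], [0.0038, -0.2022, -0.9793, 1.102], [0.0, 0.0, 0.0, 1.0]]
```

View pics/scene0.png

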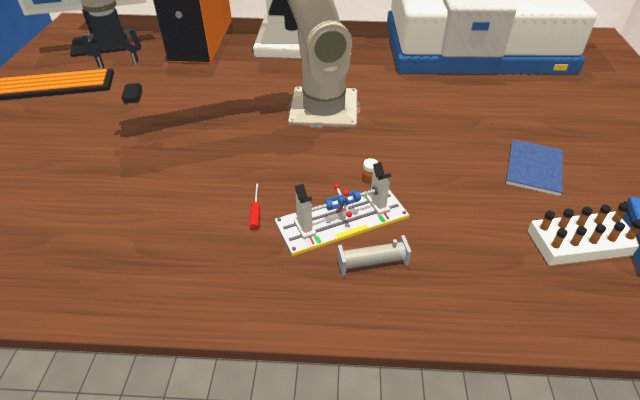

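View pics/top0.png

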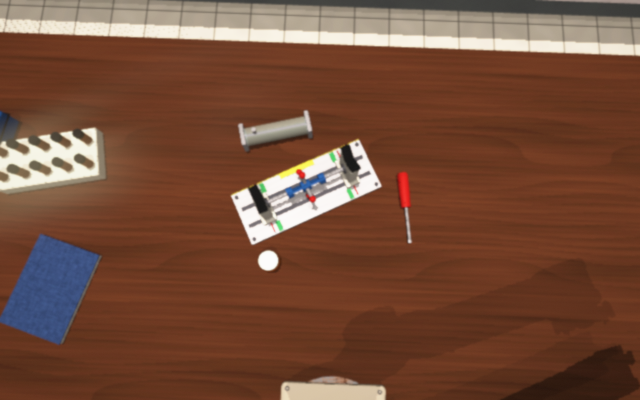

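The scene view shows the cradle around (342,212), the gas cell at (375,257), the jar at (371,170) and the screwdriver at (255,208). In the top view the cradle is at (306,190). I'll enlarge both.

Run:
```python
import cv2
t=cv2.imread("pics/top0.png")[100:275,220:420]; cv2.imwrite("pics/t0c.png",cv2.resize(t,None,fx=4,fy=3.4*4/3.4*0+4*0.85,interpolation=2) if 0 else cv2.resize(t[:150],None,fx=4,fy=4,interpolation=2))
s=cv2.imread("pics/scene0.png")[150:280,245:420]; cv2.imwrite("pics/s0c.png",cv2.resize(s,None,fx=4.5,fy=4.5,interpolation=2))
```

```text
(no output)
```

View pics/t0c.png

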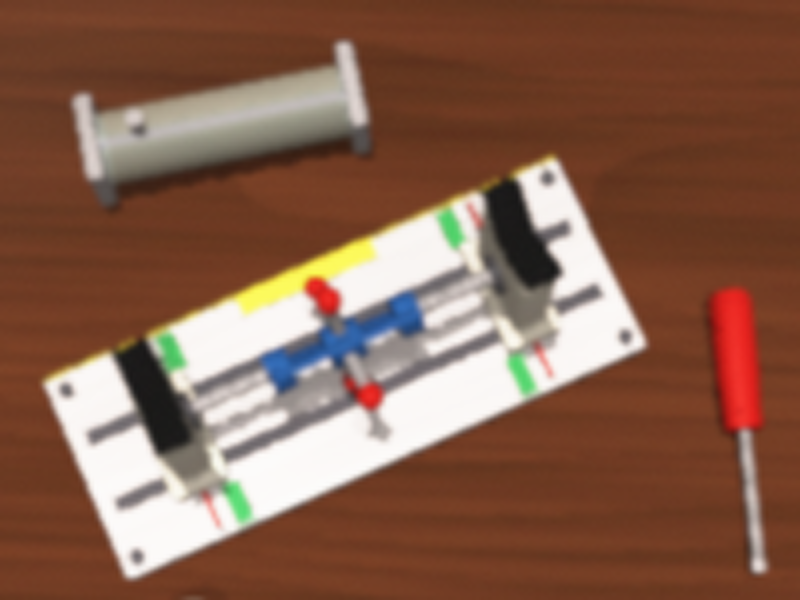

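View pics/s0c.png

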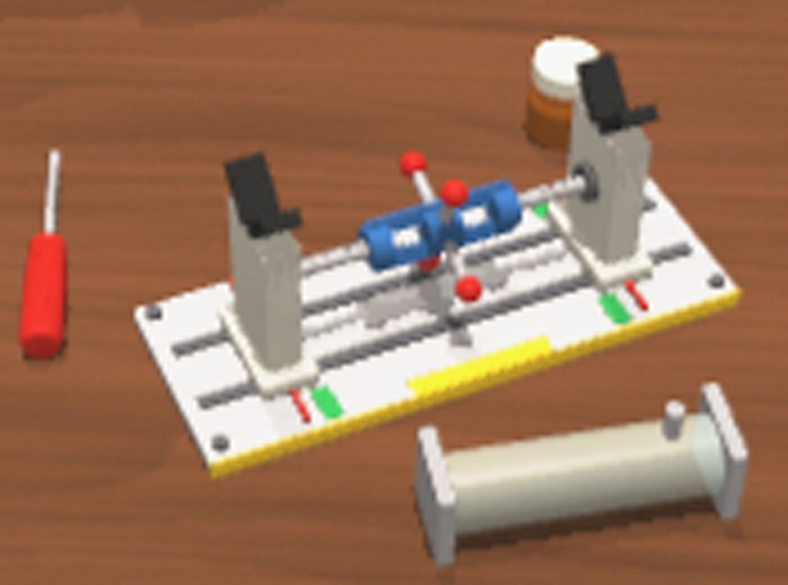

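```bash
cat > h.py <<'E'
import numpy as np,cv2
from scipy.optimize import least_squares
E=dict(scene=np.array([[-0.0506,0.6859,-0.7259,1.4487],[0.9987,0.0406,-0.0312,0.0805],[0.0081,-0.7265,-0.6871,0.9255],[0,0,0,1]]),
top=np.array([[0.0378,-0.9786,0.2022,0.3195],[-0.9993,-0.0378,0.0039,0.034],[0.0038,-0.2022,-0.9793,1.102],[0,0,0,1]]))
K=dict(scene=(200/np.tan(np.radians(45.63894/2)),327.634,197.807),top=(200/np.tan(np.radians(46.79654/2)),323.974,194.269))
def proj(cam,p):
    p=np.atleast_2d(p); q=(p-E[cam][:3,3])@E[cam][:3,:3]; f,cx,cy=K[cam]
    return np.c_[f*q[:,0]/q[:,2]+cx,f*q[:,1]/q[:,2]+cy]
def ray(cam,uv,z):
    f,cx,cy=K[cam]; d=E[cam][:3,:3]@np.array([(uv[0]-cx)/f,(uv[1]-cy)/f,1]); o=E[cam][:3,3]
    return o+d*(z-o[2])/d[2]
def T(x,y,a,p):
    p=np.atleast_2d(p);c,s=np.cos(a),np.sin(a)
    return np.c_[x+c*p[:,0]-s*p[:,1],y+s*p[:,0]+c*p[:,1],p[:,2]]
def balls(s): # spoke k dir at angle s+k pi/2: (sin,0,cos)
    a=s+np.arange(4)*np.pi/2
    return np.c_[.042*np.sin(a),0*a,.072+.042*np.cos(a)]
E
python3 - <<'E'
from h import *
ut=lambda x,y:np.array([(x+.5)/4-.5+220,(y+.5)/4-.5+100])
us=lambda x,y:np.array([(x+.5)/4.5-.5+245,(y+.5)/4.5-.5+150])
C=np.array([[.065,.17,.012],[.065,-.17,.012],[-.065,-.17,.012],[-.065,.17,.012]])
ct=np.array([ut(45,381),ut(555,157),ut(647,345),ut(130,578)])
for u in ct: print(np.round(ray('top',u,.012),4))
cs=np.array([us(740,293),us(212,463),us(135,312)])
bt=np.array([ut(318,290),ut(328,300),ut(369,395)]); bs=np.array([us(413,161),us(454,192),us(469,289),us(428,264)])
def pose(v,cams=("top","scene")):
    r=[]
    if "top" in cams:r.append(proj('top',T(*v[:3],C))-ct)
    if "scene" in cams:r.append(proj('scene',T(*v[:3],C[:3]))-cs)
    return np.concatenate(r).ravel()
for cams in [("top",),("scene",),("top","scene")]:
    f=least_squares(pose,[.45,.05,.3],args=(cams,)); print(cams,np.round(f.x,4),np.round(f.fun,1))
v=f.x
for s in np.radians(np.arange(0,90,10)):
    b=T(*v,balls(s)); 
    d=0
    for c,obs in(("top",bt),("scene",bs)):
        P=proj(c,b); d+=sum(np.min(np.linalg.norm(P-o,axis=1))**2 for o in obs)
    print(round(np.degrees(s)),round(d,1))
def fs(p):
    b=T(*v,balls(p[0])); return np.concatenate([[np.min(np.linalg.norm(proj(c,b)-o,axis=1)) for o in obs] for c,obs in(("top",bt),("scene",bs))])
for s0 in np.radians([10,30,50,70]):
    g=least_squares(fs,[s0]); print(np.degrees(g.x),g.cost,np.round(g.fun,1))
# pointers
for n,a in dict(L_out=(165+8-0,0),).items(): pass
x,y,a=v
def inv(p): d=p[:2]-v[:2];c,s=np.cos(a),np.sin(a);return np.array([c*d[0]+s*d[1],-s*d[0]+c*d[1]])
for n,u in [("tR+",ut(475,214)),("tR-",ut(542,360)),("tL-",ut(212,508))]: print(n,np.round(inv(ray('top',u,.012)),4))
for n,u in [("sR+",us(302,405)),("sL+",us(637,296))]: print(n,np.round(inv(ray('scene',u,.012)),4))
for n,u in [("gRband+",ut(451,228)),("gL-",ut(237,502))]: print(n,np.round(inv(ray('top',u,.012)),4))
for n,u in [("gR+",us(326,402)),("gL+",us(614,307))]: print(n,np.round(inv(ray('scene',u,.012)),4))
E
```

```text
[0.5344 0.2621 0.012 ]
[ 0.6874 -0.0413  0.012 ]
[ 0.5706 -0.0996  0.012 ]
[0.4183 0.2028 0.012 ]
('top',) [0.5527 0.081  0.467 ] [-0.   0.1  0.1  0.1  0.2 -0.2 -0.3  0.1]
('scene',) [0.5541 0.0821 0.4659] [ 0.5 -0.3 -0.2  0.5 -0.3 -0.4]
('top', 'scene') [0.5531 0.0814 0.4675] [-0.2 -0.  -0.1 -0.1  0.  -0.4 -0.4 -0.1  0.1 -0.7 -0.3  0.2 -0.5 -0.6]
0 138.5
10 43.0
20 4.9
30 29.2
40 84.1
50 185.2
60 249.0
70 256.2
80 234.9
[21.20861092] 2.232270727868646 [1.  0.3 0.5 1.1 0.4 0.3 1.3]
[21.208647] 2.2322707242645006 [1.  0.3 0.5 1.1 0.4 0.3 1.3]
[21.20926621] 2.2322707262849684 [1.  0.3 0.5 1.1 0.4 0.3 1.3]
[111.20925117] 2.232270724805513 [1.  0.3 0.5 1.1 0.4 0.3 1.3]
tR+ [ 0.052  -0.1097]
tR- [-0.0479 -0.1078]
tL- [-0.0476  0.1088]
sR+ [ 0.045  -0.1069]
sL+ [0.0446 0.1103]
gRband+ [ 0.05   -0.0926]
gL- [-0.0505  0.0939]
gR+ [ 0.0484 -0.0935]
gL+ [0.0472 0.0933]
```

Both cameras agree on the cradle pose: about (0.553, 0.081), yaw 0.467. The pointers sit about 15.8 mm outward and the spoke angle is 21° (mod 90°), so the sleeve is at about 1.94 rad. That leaves about 285° to turn. I'll push with closed fingers in four strokes along the cradle's +x, with the tool's x set along −y of the cradle.

servo_tool(
  motion=[
    [[-0.25,-0.53,0,0,0,-0.15],[-0.25,-0.53,0,0,0,-0.15],[-0.25,-0.53,0,0,0,-0.15],[-0.25,-0.53,0,0,0,-0.15],[-0.25,-0.53,0,0,0,-0.15],[-0.25,-0.53,0,0,0,-0.15],[-0.25,-0.53,0,0,0,-0.15],[-0.25,-0.53,0,0,0,-0.15],[-0.25,-0.53,0,0,0,-0.15],[-0.25,-0.53,0,0,0,-0.15],[-0.25,-0.53,0,0,0,-0.15],[-0.25,-0.53,0,0,0,-0.15]],
  ],
  jaw=255,
  force=60,
)

```text
clock: 1.3
position: [0.4361, -0.3269, 0.3985]
ee_rot: [0.853, -0.522, -0.005, -0.001]
ft_force: [0.6, -0.4, -0.0]
grip_width: -0.002
```

```bash
cat >> h.py <<'E'
from scipy.spatial.transform import Rotation as R
V=(.5532,.0813,.4672)
def go(lx=None,lz=None,ly=0):
    "tip pose in cradle frame (mm, z over axis); remaining to target in tool units"
    from workcell import status
    o=status.get_obs(); Q=R.from_quat(o["ee_rot"]); p=np.array(o["position"])
    tip=p+Q.apply([0,0,.173]); c,s=np.cos(V[2]),np.sin(V[2]); M=np.array([[c,-s,0],[s,c,0],[0,0,1]])
    l=M.T@(tip-[V[0],V[1],.072]); print("t",round(o["clock"],2),"tip local mm",np.round(l*1e3,1),"F local",np.round(M.T@np.array(o["ft_force"]),1),"grip",round(o["grip_width"],3),"j",np.round(o["joint_pos"],2))
    G=np.c_[-M[:,1],-M[:,0],[0,0,-1]]
    print("rot units",np.round((Q.inv()*R.from_matrix(G)).as_rotvec()*180/np.pi/5,2))
    if lx is not None:
        d=M@(np.array([lx,ly,lz])/1e3)+[V[0],V[1],.072]-tip
        print("shift units now",np.round(Q.inv().apply(d)/.05,2),"in final axes",np.round(G.T@d/.05,2))
E
python3 -c "
from h import *;go(-15,110)"
```

```text
t 1.3 tip local mm [-289.1 -310.   153.5] F local [ 0.4 -0.6 -0. ] grip -0.002 j [ 0.84  0.18 -0.32  1.67  0.06  1.31 -0.58]
rot units [0.05 0.11 0.05]
shift units now [-6.16 -5.51  0.91] in final axes [-6.2  -5.48  0.87]
```

servo_tool(
  motion=[
    [[-0.52,-0.46,0.07,0,0,0],[-0.52,-0.46,0.07,0,0.05,0],[-0.52,-0.46,0.07,0,0.05,0],[-0.52,-0.46,0.07,0,0,0],[-0.52,-0.46,0.07,0,0,0],[-0.52,-0.46,0.07,0,0,0],[-0.52,-0.46,0.07,0,0,0],[-0.52,-0.46,0.07,0,0,0],[-0.52,-0.46,0.07,0,0,0],[-0.52,-0.46,0.07,0,0,0],[-0.52,-0.46,0.07,0,0,0],[0,0,0,0,0,0]],
  ],
)

```text
clock: 2.5
position: [0.5327, 0.0624, 0.3554]
ee_rot: [0.854, -0.52, -0.004, 0.002]
ft_force: [-0.7, -0.4, -0.3]
grip_width: 0.001
```

```bash
python3 -c "
from h import *;go(-15,60)"
```

```text
t 2.5 tip local mm [-28.   -6.8 110.4] F local [-0.8 -0.  -0.3] grip 0.001 j [ 0.35  0.23 -0.63  1.73  0.14  1.23 -1.4 ]
rot units [0.08 0.06 0.11]
shift units now [-0.13 -0.27  1.01] in final axes [-0.14 -0.26  1.01]
```

servo_tool(
  motion=[
    [[-0.07,-0.13,0.25,0.08,0.06,0.1],[-0.07,-0.13,0.25,0,0,0],[0,0,0.25,0,0,0],[0,0,0.25,0,0,0],[0,0,0,0,0,0]],
  ],
)

```text
clock: 3.0
position: [0.5408, 0.0739, 0.301]
ee_rot: [0.852, -0.523, -0.001, 0.001]
ft_force: [0.3, -0.6, 0.5]
grip_width: -0.003
```

Run:
```python
from h import *
from workcell import cams
go(-15,30)
for n,(y0,y1,x0,x1) in dict(scene=(130,250,260,420),top=(100,250,220,400)).items():
    c=cams.camera(n)["color"][:,:,::-1][y0:y1,x0:x1]; cv2.imwrite(f"pics/{n}1.png",cv2.resize(c,None,fx=4,fy=4,interpolation=2))
w=cams.camera("wrist"); cv2.imwrite("pics/w1.png",w["color"][:,:,::-1])
```

```text
t 3.0 tip local mm [-14.9  -1.   56. ] F local [ 0.  -0.7  0.5] grip -0.003 j [ 0.31  0.31 -0.62  1.77  0.19  1.13 -1.47]
rot units [0.03 0.01 0.02]
shift units now [-0.02 -0.    0.52] in final axes [-0.02  0.    0.52]
```

View pics/scene1.png

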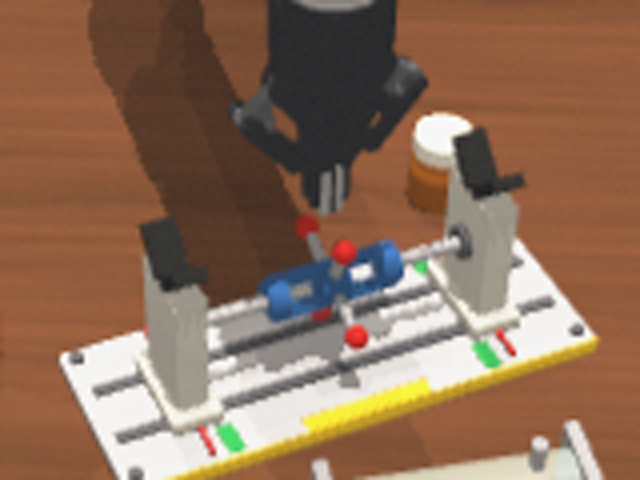

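View pics/w1.png

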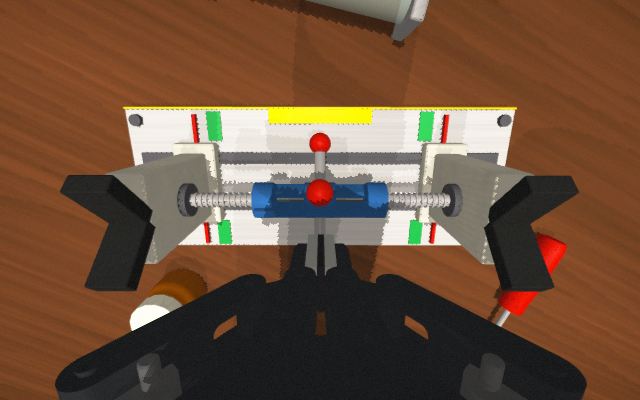

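The fingers are centred just behind the upper ball: ball at (320,192) and fingertips at (320,265) in the wrist view. Next I'll lower and make the first stroke.

servo_tool(
  motion=[
    [[0,0,0.27,0,0,0],[0,0,0.27,0,0,0],[0,-0.2,0,0,0,0],[0,-0.2,0,0,0,0],[0,-0.2,0,0,0,0],[0,0,0,0,0,0]],
  ],
)

```text
clock: 3.75
position: [0.5662, 0.0848, 0.2688]
ee_rot: [0.851, -0.525, -0.005, 0.009]
ft_force: [-1.1, -0.4, 2.2]
grip_width: 0.001
```

```bash
cat > look.py <<'E'
from h import *
import sys
from workcell import cams
go(*map(float,sys.argv[2:4])); k=sys.argv[1]
c=cams.camera("scene")["color"][:,:,::-1][130:250,260:420]; cv2.imwrite(f"pics/s{k}.png",cv2.resize(c,None,fx=4,fy=4,interpolation=2))
E
python3 look.py 2 20 30
```

```text
t 3.75 tip local mm [ 9.7 -2.7 23.8] F local [-1.2  0.1  2.2] grip 0.001 j [ 0.26  0.4  -0.6   1.72  0.25  1.11 -1.52]
rot units [ 0.23 -0.   -0.02]
shift units now [-0.05 -0.2  -0.13] in final axes [-0.05 -0.21 -0.12]
```

View pics/s2.png

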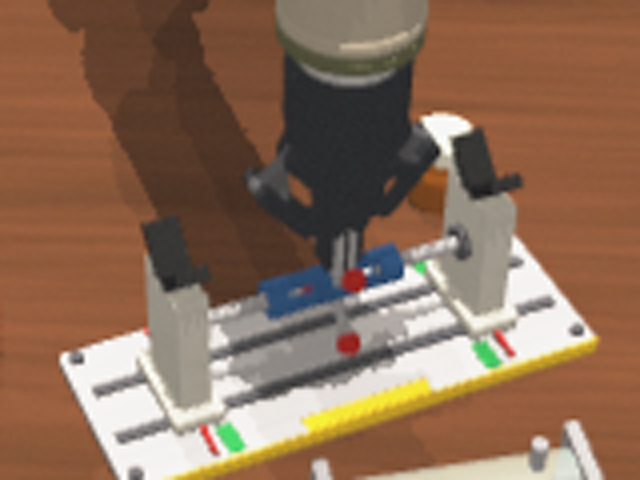

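The first stroke works: the sleeve has turned and the upper ball is now at (353,280) in the crop. I'll finish this stroke, lift and go back.

servo_tool(
  motion=[
    [[-0.02,-0.15,-0.04,0.1,0,0],[-0.02,-0.12,0,0.1,0,0],[0,0,0,0,0,0]],
  ],
)

```text
clock: 4.1
position: [0.5747, 0.0896, 0.2663]
ee_rot: [0.851, -0.526, -0.005, 0.008]
ft_force: [-0.2, 0.1, 2.4]
grip_width: 0.001
```

```bash
python3 look.py 3 25 60
```

```text
t 4.1 tip local mm [19.5 -2.2 21.3] F local [-0.1  0.2  2.4] grip 0.001 j [ 0.25  0.43 -0.59  1.7   0.26  1.11 -1.53]
rot units [ 0.23  0.   -0.04]
shift units now [-0.04 -0.09 -0.78] in final axes [-0.04 -0.11 -0.77]
```

View pics/s3.png

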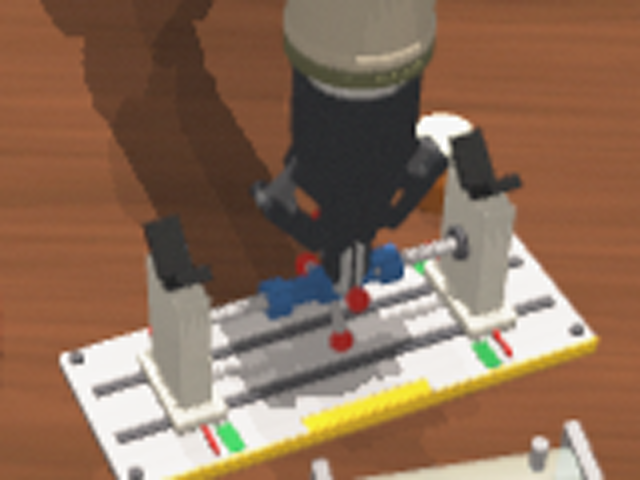

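```bash
cat > ang.py <<'E'
from h import *
import sys
o=[(float(a.split(',')[0])/4+260-.4,float(a.split(',')[1])/4+130-.4) for a in sys.argv[1:]]
best=[]
for d in range(0,90):
    P=proj('scene',T(*V,balls(np.radians(d)))); best.append((sum(np.min(np.linalg.norm(P-q,axis=1))**2 for q in o),d))
print(sorted(best)[:3])
E
python3 ang.py 357,299 341,341 306,263
```

```text
[(np.float64(0.7010842311847624), 66), (np.float64(0.7424476824276242), 65), (np.float64(0.974553650688415), 67)]
```

The sleeve is now at about 65° (mod 90°). I'll lift, go back and lower behind the next spoke.

servo_tool(
  motion=[
    [[0,0,-0.4,0.1,0,0],[0,0,-0.4,0.1,0,0],[0,0,-0.05,0,0,0],[0,0.45,0,0,0,0],[0,0.45,0,0,0,0],[0,0.45,0,0,0,0],[0,0,0,0,0,0]],
  ],
)

```text
clock: 4.85
position: [0.5155, 0.0616, 0.3198]
ee_rot: [0.851, -0.525, 0.006, -0.006]
ft_force: [-0.1, 0.2, 0.2]
grip_width: -0.003
```

```bash
python3 look.py 4 -48 30
```

```text
t 4.85 tip local mm [-39.9  -1.2  74.9] F local [-0.   0.3  0.2] grip -0.003 j [ 0.36  0.22 -0.63  1.83  0.14  1.13 -1.42]
rot units [-0.18 -0.04 -0.01]
shift units now [-0.03  0.18  0.89] in final axes [-0.02  0.16  0.9 ]
```

View pics/s4.png

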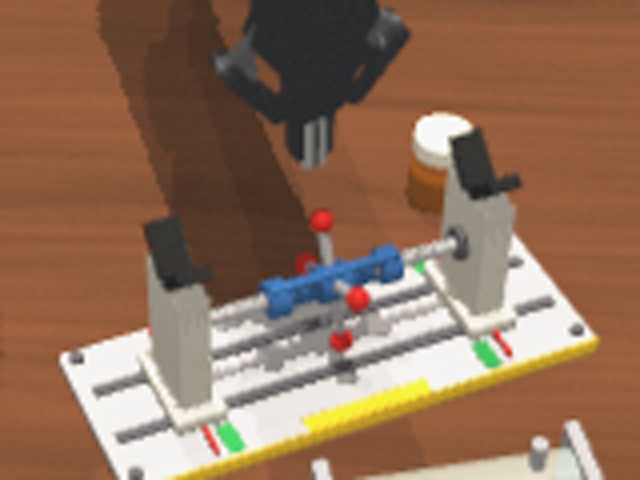

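servo_tool(
  motion=[
    [[0,0.16,0.26,-0.1,0,0],[0,0,0.26,-0.08,0,0],[0,0,0.26,0,0,0],[0,0,0,0,0,0]],
  ],
)

```text
clock: 5.3
position: [0.5106, 0.0595, 0.2783]
ee_rot: [0.852, -0.524, 0.002, 0.0]
ft_force: [-0.3, 0.4, 0.3]
grip_width: 0.001
```

```bash
python3 -c "
from h import *;go(20,26)"
```

```text
t 5.3 tip local mm [-47.5  -0.9  33.3] F local [-0.   0.5  0.3] grip 0.001 j [ 0.35  0.26 -0.62  1.88  0.18  1.06 -1.45]
rot units [-0.02 -0.04  0.  ]
shift units now [-0.02 -1.35  0.15] in final axes [-0.02 -1.35  0.15]
```

servo_tool(
  motion=[
    [[0,-0.22,0.03,0,0,0],[0,-0.22,0.03,0,0,0],[0,-0.22,0,0,0,0],[0,-0.22,0,0,0,0],[0,-0.22,0,0,0,0],[0,-0.22,0.03,0,0,0],[0,-0.1,0.03,0,0,0],[0,0,0,0,0,0]],
  ],
)

```text
clock: 6.1
position: [0.5738, 0.0902, 0.2629]
ee_rot: [0.851, -0.526, -0.009, 0.015]
ft_force: [-0.9, -0.4, 6.1]
grip_width: 0.001
```

```bash
python3 look.py 5 20 24
```

```text
t 6.1 tip local mm [16.5 -1.4 18. ] F local [-1.   0.   6.1] grip 0.001 j [ 0.24  0.43 -0.59  1.7   0.27  1.12 -1.54]
rot units [ 0.39 -0.   -0.04]
shift units now [-0.03 -0.07 -0.12] in final axes [-0.03 -0.07 -0.12]
```

View pics/s5.png

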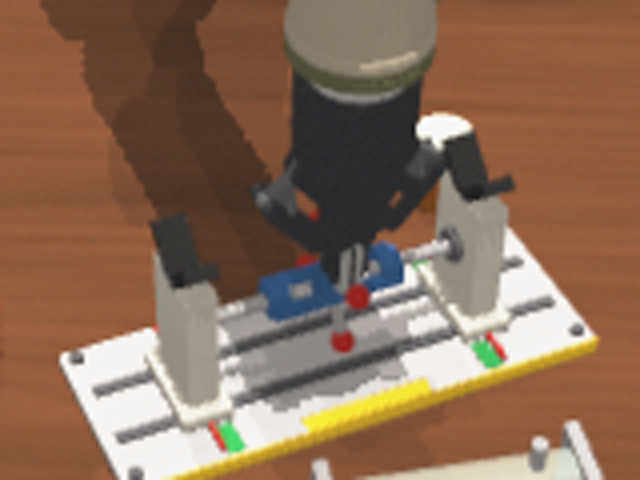

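The sleeve is at about 63° again after a full 90° stroke, and the saddles have moved in. Next is the third stroke.

servo_tool(
  motion=[
    [[0,0,-0.4,0.1,0,0],[0,0,-0.4,0.1,0,0],[0,0,0,0,0,0],[0,0.45,0,0,0,0],[0,0.45,0,0,0,0],[0,0.45,0,0,0,0],[0,0.05,0,0,0,0]],
  ],
)

```text
clock: 6.85
position: [0.5134, 0.0613, 0.3134]
ee_rot: [0.851, -0.525, 0.001, 0.001]
ft_force: [0.1, -0.8, -0.5]
grip_width: -0.002
```

```bash
python3 look.py 6 -48 34
```

```text
t 6.85 tip local mm [-44.8  -0.4  68.4] F local [-0.3 -0.7 -0.5] grip -0.002 j [ 0.36  0.23 -0.63  1.83  0.15  1.13 -1.43]
rot units [ 0.02 -0.03 -0.01]
shift units now [-0.01  0.06  0.69] in final axes [-0.01  0.06  0.69]
```

View pics/s6.png

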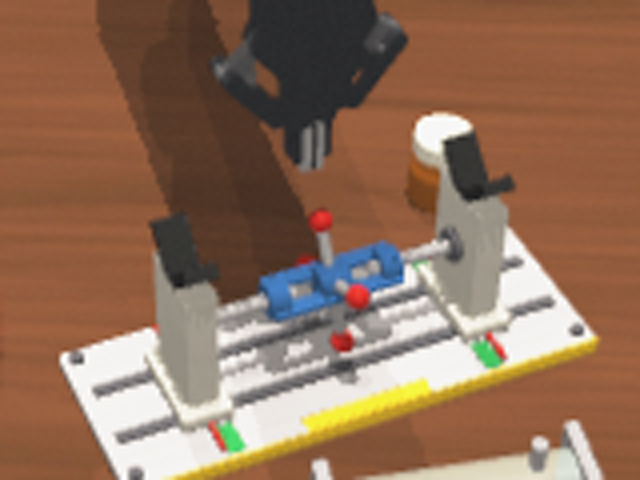

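servo_tool(
  motion=[
    [[0,0.06,0.22,0,0,0],[0,0,0.22,0,0,0],[0,0,0.2,0,0,0],[0,0,0,0,0,0],[0,-0.22,0.02,0,0,0],[0,-0.22,0.02,0,0,0],[0,-0.22,0,0.03,0,0],[0,-0.22,0,0.03,0,0],[0,-0.22,0,0.03,0,0],[0,-0.22,0,0.03,0,0],[0,-0.13,0.02,0,0,0],[0,0,0,0,0,0]],
  ],
)

```text
clock: 8.1
position: [0.5736, 0.0904, 0.2638]
ee_rot: [0.85, -0.526, -0.01, 0.015]
ft_force: [-0.3, -0.4, 4.6]
grip_width: -0.001
```

```bash
python3 look.py 7 20 24
```

```text
t 8.1 tip local mm [16.1 -0.6 18.9] F local [-0.4 -0.3  4.6] grip -0.001 j [ 0.25  0.43 -0.6   1.7   0.27  1.13 -1.54]
rot units [ 0.41  0.03 -0.05]
shift units now [-0.01 -0.07 -0.11] in final axes [-0.01 -0.08 -0.1 ]
```

View pics/s7.png

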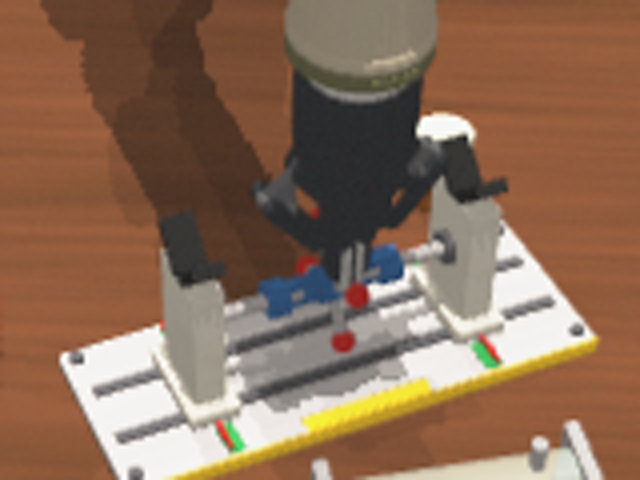

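The sleeve is now at about 333° and needs about 63° more. I'll do a final, shorter stroke.

servo_tool(
  motion=[
    [[0,0,-0.4,0.1,0,0],[0,0,-0.4,0.1,0,0],[0,0,0,0,0,0],[0,0.45,0,0,0,0],[0,0.45,0,0,0,0],[0,0.45,0,0,0,0],[0,0.05,0,0,0,0]],
  ],
)

```text
clock: 8.85
position: [0.513, 0.0614, 0.315]
ee_rot: [0.851, -0.525, -0.0, 0.001]
ft_force: [0.3, 0.8, -0.1]
grip_width: 0.0
```

```bash
python3 ang.py 353,280 348,343;python3 look.py 8 -48 34
```

```text
[(np.float64(0.3783083421677873), 47), (np.float64(0.43139351564873774), 48), (np.float64(0.5080879730152483), 46)]
t 8.85 tip local mm [-45.2   0.2  70. ] F local [ 0.6  0.6 -0.1] grip 0.0 j [ 0.36  0.23 -0.63  1.83  0.15  1.13 -1.43]
rot units [ 0.02 -0.01 -0.02]
shift units now [0.   0.05 0.72] in final axes [0.   0.06 0.72]
```

View pics/s8.png

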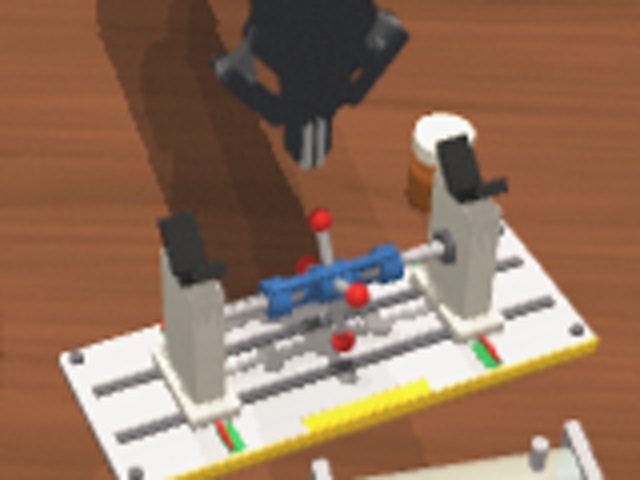

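servo_tool(
  motion=[
    [[0,0.06,0.22,0,0,0],[0,0,0.22,0,0,0],[0,0,0.2,0,0,0],[0,0,0,0,0,0],[0,-0.22,0.02,0,0,0],[0,-0.22,0,0,0,0],[0,-0.22,0,0.03,0,0],[0,-0.22,0,0.03,0,0],[0,-0.22,0,0.03,0,0],[0,-0.03,0,0,0,0],[0,0,0,0,0,0]],
  ],
)

```text
clock: 10.0
position: [0.5629, 0.0856, 0.2748]
ee_rot: [0.851, -0.526, -0.005, 0.007]
ft_force: [-2.8, -1.7, 3.9]
grip_width: 0.003
```

```bash
python3 look.py 9 4 24
```

```text
t 10.0 tip local mm [ 7.8 -0.3 29.9] F local [-3.3 -0.3  3.9] grip 0.003 j [ 0.27  0.39 -0.61  1.73  0.25  1.11 -1.52]
rot units [ 0.18  0.01 -0.04]
shift units now [-0.01  0.07  0.12] in final axes [-0.01  0.08  0.12]
```

View pics/s9.png

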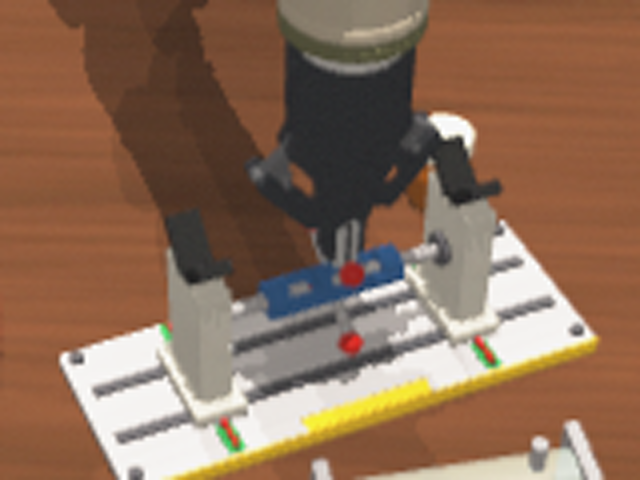

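Both pointers now stand mid-band, at (229,433) and (484,350) in the crop. I'll back off slightly, lift clear and check.

servo_tool(
  motion=[
    [[0,0.15,0,0,0,0],[0,0,-0.3,0,0,0],[0,0,-0.5,0,0,0],[0,0,-0.6,0,0,0],[0,0.3,-0.6,0,0,0],[0,0.5,-0.5,0,0,0],[0,0.8,0,0,0,0],[0,0.8,0,0,0,0],[0,0.5,0,0,0,0],[0,0,0,0,0,0],[0,0,0,0,0,0]],
  ],
)

```text
clock: 11.15
position: [0.4222, 0.0192, 0.4191]
ee_rot: [0.852, -0.524, 0.005, -0.0]
ft_force: [-0.0, 1.0, 0.5]
grip_width: 0.003
```

Run:
```python
from h import *
from workcell import cams
go()
for n,(y0,y1,x0,x1) in dict(scene=(150,280,245,420),top=(100,250,220,420)).items():
    c=cams.camera(n)["color"][:,:,::-1]; cv2.imwrite(f"pics/{n}_full9.png",c);c=c[y0:y1,x0:x1]; cv2.imwrite(f"pics/{n}9.png",cv2.resize(c,None,fx=4,fy=4,interpolation=2))
a=cv2.imread("pics/scene0.png");b=cv2.imread("pics/scene_full9.png")
d=cv2.absdiff(a,b).max(2)
for n,(x0,x1,y0,y1) in dict(cell=(336,412,236,274),jar=(362,376,157,180),driver=(248,262,183,230)).items(): print(n,d[y0:y1,x0:x1].max(),(d[y0:y1,x0:x1]>40).sum())
```

```text
t 11.15 tip local mm [-144.     2.1  174.1] F local [0.4 0.9 0.5] grip 0.003 j [ 0.49 -0.12 -0.59  1.91 -0.06  1.32 -1.19]
rot units [-0.06 -0.1   0.  ]
cell 14 0
jar 203 119
driver 6 0
```

View pics/scene9.png

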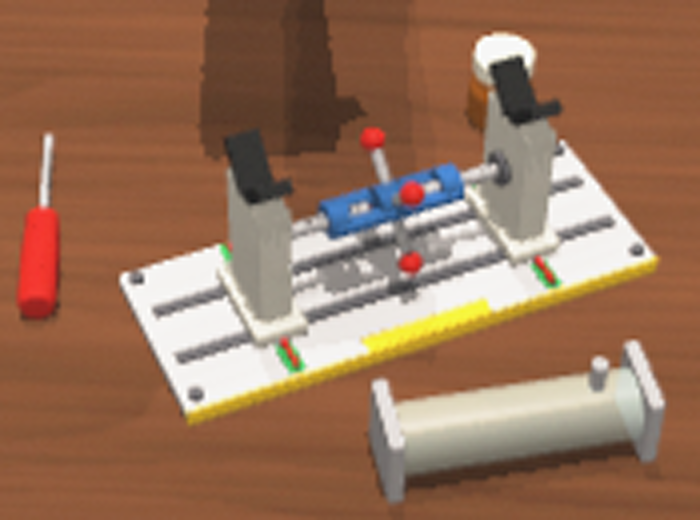

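View pics/top9.png

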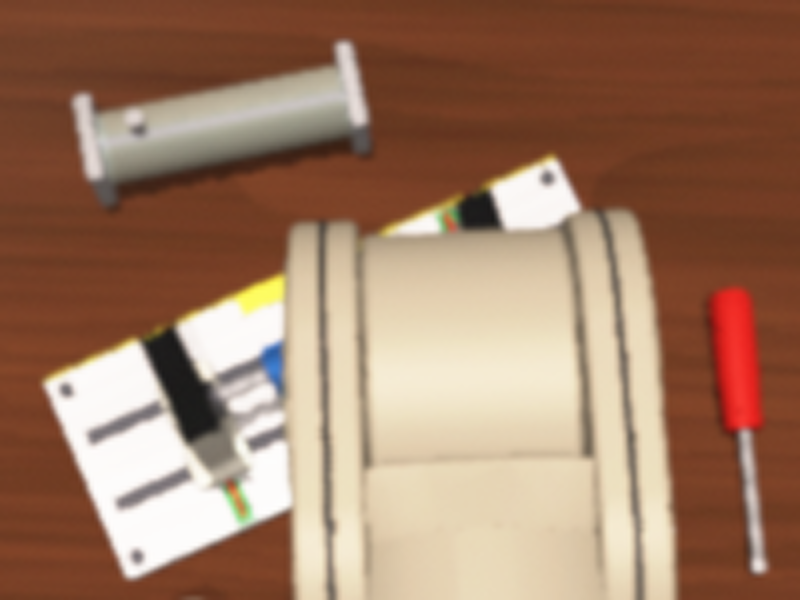

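Both pointers are central in their green bands: (289,352) and (545,270) in the scene crop, and (237,500) in the top crop. The jar's scene-view difference probably comes from the saddle now hiding part of it, so I'll check it in the top view and then hand in.

Run:
```python
import cv2
a=cv2.imread("pics/top0.png");b=cv2.imread("pics/top_full9.png")
d=cv2.absdiff(a,b).max(2)[248:274,254:282]; print("jar top",d.max(),(d>40).sum())
d=cv2.absdiff(a,b).max(2)[100:155,230:320]; print("cell top",d.max())
from h import *
us=lambda x,y:np.array([(x+.5)/4-.5+245,(y+.5)/4-.5+150])
for u in [(289,353),(545,271)]:
    p=ray('scene',us(*u),.012)[:2]-V[:2]; c,s=np.cos(V[2]),np.sin(V[2]); print(np.round([c*p[0]+s*p[1],-s*p[0]+c*p[1]],4))
```

```text
jar top 9 0
cell top 19
[ 0.0448 -0.0924]
[0.0454 0.0938]
```

```bash
python3 -c "
from workcell import order;print(order.hand_in())"
```

```text
the job is handed in; nothing more can be done
None
```

The sleeve is turned, both pointers stand inside their green bands, and the job is handed in. I used four pushes on the spokes with closed fingers, tops over towards the yellow edge, for about 285° of turn. I then lifted the arm clear; the clock read about 11 s.

- **Pointers:** my last measurement put them at −92.4 mm and +93.8 mm, against band middles at ±93 mm.
- **Gas cell and screwdriver:** the before and after pictures match, so neither moved.
- **Jar:** a comparison of the scene-camera pictures showed a difference around the jar. That is because the left saddle now hides part of it. The top camera shows the jar unchanged.
- **Forces:** the wrist force read at most about 6 N after the pushes, and close to zero once the arm was clear.

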